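Bring the stoppered cell into the beam of a spectrophotometer

TASK

The spectrophotometer on the bench has its sample lid open and its changer rod pulled out. Push the rod in, without forcing it, until it clicks into the stop that puts the stoppered cell in the light beam, then push the lid over so that it falls fully shut, ready for a reading. Leave the cells standing in the carrier without touching them, and do not disturb the glassware and the jar around the instrument.

Things in the scene. Friction and masses are not known exactly. Their poses are not given: they have to be found in the camera images.
- photometer: Bench spectrophotometer, white housing, fixed, 330 mm deep, 410 wide. Origin on the bench straight below the light beam; x points from its front (operator's side, where the rod sticks out) to its back, y to its left, z up. Front face at x = -95 mm. Its flat top is 150 mm above the bench. To the left of the chamber, y from 70 to 335: panel, housing, lamp house (185 high, x from 120 to 235).
- chamber (a point): Centre of the mouth of the sample chamber, at the instrument's right end, 150 mm above the bench: an open black well, 168 mm along the photometer's x (from -80 to +88) by 96 mm along y (-48 to +48), floor 75 mm above the bench. The cells stand in it. Fixed.
- beam (a point): The light beam, 103 mm above the bench: it crosses the chamber along the photometer's y, at x = 0 of the photometer, between two short grey round tubes that stick out of the left and right chamber walls opposite one another. Fixed.
- carrier (a joint): Travel in m of cell carrier and push rod along the photometer's x: 0 = rod out, grows as it is pushed in, ends at 0.063. Four slots in a row along x, 20 mm apart; a spring ball drops into V notches at 0, 0.020, 0.040, 0.060, each with one slot in the beam (0: the slot farthest from the knob; 0.060: the nearest). At 0 at the start. Moves with the rod.
- notches (a point): Middle of the notched steel strip on the chamber floor beside the carrier, where the ball runs. Feel: the rod slides with 1 to 2 N; leaving a notch takes about 5 to 7 N, then the force dips as the ball drops into the next one. Left free within 3.5 mm of a notch, the carrier pulls itself to the notch's centre; between notches it stays where it is left. Fixed.
- knob_face (a point): Centre of the flat front face of the push rod's knob, the face to push: black round knob, 24 mm diameter, 14 long, on an 8 mm steel rod that comes out of the instrument's front along its x, 110 mm above the bench. With the rod out the face stands 105 mm in front of the housing, with the rod fully in 42 mm. Only the bench lies below it. Moves with the carrier.
- sample_cell: The stoppered cell: clear square cuvette 12.5 x 12.5 x 45 mm with a round stopper of 14 mm diameter that stands 11 mm above its rim; the only one of the four with a stopper. Stands loosely (1 mm play) in one of the three carrier slots nearer the knob, any of them. Origin: centre of its underside, 85 mm above the bench.
- blank_cell: Open cell, same glass without stopper, in the slot farthest from the knob: in the beam at the start. Origin: centre of its underside.
- open_cell1: Another open cell like the blank, in one of the other slots. Origin: centre of its underside.
- open_cell2: Another open cell like the blank, in one of the other slots. Origin: centre of its underside.
- lid (a joint): Angle in rad of the chamber lid: 0 = shut; 1.65 to 1.9 at the start (standing up, leaning a little to the left past the vertical, where it rests by its own weight and a stiff hinge); stop at 1.9. It swings from left over to the right as it shuts. Once pushed to below about 0.95 rad it falls shut by itself, damped, in about 1 to 2 s.
- lid_edge (a point): Middle of the lid's free edge, on its outer face. The lid is a shallow grey cap, 184 mm along the photometer's x, 117 mm from hinge to free edge, 16 mm thick, with a small tab on the free edge; mass 0.2 kg. Standing open, its outer face looks to the left, and the space left of it above the flat housing top is free.
- lid_hinge (a point): Middle of the lid's hinge line, which runs along the photometer's x on the chamber's left rim, at y = +58 mm, 152 mm above the bench. Fixed.
- jar: White plastic screw-top jar, 84 mm diameter, 85 mm high, loose, right of the rod. Origin: centre of its underside.
- beaker: Glass beaker, 70 mm diameter, 90 mm high, loose, left of the rod in front of the control panel. Origin: centre of its underside.
- measuring_cylinder: Clear plastic measuring cylinder, 36 mm diameter at the rim on a hexagonal foot of 72 mm, 232 mm high, loose, right of the instrument. Origin: centre of its underside.

How it is judged:
By the outcome, as a careful person would: the job done as asked, in the order asked, and still so for the second after the job is handed in, with the robot touching nothing.
It also fails if it takes over 58 s, if anything falls off the work surface, if the arm or the gripper's body presses on something with over 40 N, if the wrist force passes 120 N, or if a joint passes its speed limit or range.

ROBOT

A 7-joint arm with a two-finger parallel gripper is mounted at the origin on the work surface. World frame = base frame: x ahead of the robot, y to its left, z up, the work surface at z = 0. Lengths are in m, angles in rad, forces in N, time in s.
With the tool pointing down it reaches from about 0.35 to 0.9 m from the base axis. Payload 8.1 kg.
Tool frame: the origin (TCP) lies at the centre of the arm's flange, where the gripper is bolted on; the fingertips stand 178 mm ahead of it and the grasp point (between the pads) lies 159 mm ahead of it; z points along the fingers, y is the line along which they close (so a half turn about z gives the same grasp; the last joint's range is limited). The gripper opens to 92 mm and grips with 3 to 60 N. Pads are 19 mm wide; open, the fingers measure 130 mm over their backs; the gripper's body (75 mm by 190 mm) begins 47 mm behind the grasp point.
Start: joints at [-1.294, 0.434, 0.025, 1.573, -0.012, 1.134, -0.075], TCP at [0.232, 0.58, 0.405] pointing down, gripper open.
Joint ranges: [-2.62, 2.62], [-0.44, 2.09], [-1.27, 1.32], [0.08, 2.57], [-1.32, 4.46], [0.12, 2], [-2.74, 2.74]. Speed limits (rad/s): [2.22, 2.22, 3.01, 3.01, 3.14, 3.14, 3.14].

INTERFACE

Orientations are given as a rotation vector (axis times angle).
In Python, from cell import arm gives the robot as it stands. The module is installed in compiled form; this text tells all that it offers.
- The arm moves only by the shell command python3 -m inch 'ROWS' [FORCE]. ROWS is text: rows parted by semicolons, each of 5 numbers parted by spaces: the shift along the tool's x, y, z in m, then the turn about the tool's z in rad, then the finger opening in m, from 0 to 0.0918. In form: x y z roll fingers; .... A call has 1 to 5 rows; each row is the pose to reach, as a shift and turn from the pose commanded when the call began, along the tool's axes at that moment; what a row does not reach only later rows make up. A row lasts 1/10 s, in which the tool goes at most 50 mm and 8.59 degrees, less where a joint would pass 70% of its speed; a pose out of reach is approached as far as the arm can. A call with a gripper value outside its range is refused whole. The fingers move at their own pace and stop on an object; FORCE is the grip in N (left out, the last holds). Time passes only in rows, so rows that repeat a pose let the fingers close. It gives the time, the measured TCP pose, the force, the opening and the grip force at its end, in the units of the state.
- arm.observe(): the state, without advancing time (a new reading comes with each control period).
- arm.get_image(name): name is "scene" or "side" or "wrist"; returns the picture (384x512x3 uint8, red, green, blue); there is no depth.
- arm.get_calibration(name): a dict with "intrinsics" (3x3 intrinsics, pixels), "distortion" ([k1, k2, p1, p2, k3] as OpenCV has them; the pictures are not rectified), "pose" (4x4, takes a point from camera to world coordinates). Camera axes: x right, y up, looking along -z (the intrinsics and any distortion apply to the point x, -y, -z); pixel columns grow to the right and rows downward; lengths in m; the calibration is good to about 2 mm. A picture is of the moment at which its call begins: read the wrist's pose just before it. get_calibration takes no time and is no camera call; for the wrist camera it gives the pose at the moment of the call.
- arm.sign_off(): hands the job in; it is judged then, once.
Trained networks look in the newest picture that a camera, given by its name, has taken for a name from the list of things; names that differ only in an ending like _2 or _b are one class to them, and where a whole thing is asked for, a point or a joint stands for the part that bears it (a point fixed in the world has none). Each returns a list of dicts, best first, with "conf" (0 to 1); they miss things now and then, are a little off and sometimes report something else, mostly with a low value. They report only what shows in the picture. A call takes as long as a camera call.
- arm.look_for(camera, query): "point" ([row, column] in pixels, amid what is visible of it).
- arm.silhouettes(camera, query): "region" (384x512 bool, what is visible of it) and "point" ([row, column] in pixels, amid what is visible of it).
- arm.place_of(camera, query): "point" ([row, column] in pixels: a listed point, or the origin of a listed thing).
The state is a dict: "clock": time; "joints": joint angles; "dq": joint speeds; "joint_efforts": joint torques, N m; "position": TCP position; "ee_rot": TCP orientation; "force": force on the tool from outside, world axes, zero at the start; "ft_torque": the same for the moment, N m; "width": opening from 0.0 (shut) to 1.0 (fully open); "gripper_force": force on a finger pad.
Only numpy, scipy, OpenCV 4.12 (cv2) and the standard library are available. Lean on these libraries where they do the work, as an engineer would, in place of code of your own. Each camera call takes 0.05 s, during which the arm holds its last target. There are 200 camera calls.

## Working session

There is one attempt and no reset: what is moved stays moved. The work goes in short steps, Python scripts to look and compute and a shell command to move; the robot and the scene stay as the last step left them, time stands still between calls to the robot, and variables do not carry over. Pictures are saved under pics/ and viewed, at most 10 in all, crops included, and the job is handed in when it is done.

```bash
mkdir -p pics
cat > h.py <<'E'
import numpy as np, cv2
from cell import arm
from scipy.spatial.transform import Rotation as R
def proj(cam,P):
    c=arm.get_calibration(cam);T=np.linalg.inv(np.array(c['pose']))
    p=(T[:3,:3]@np.atleast_2d(P).T).T+T[:3,3]
    q=np.c_[p[:,0],-p[:,1],-p[:,2]]
    return cv2.projectPoints(q,np.zeros(3),np.zeros(3),np.array(c['intrinsics']),np.array(c['distortion'],float))[0][:,0]
def ray(cam,rc):
    c=arm.get_calibration(cam);T=np.array(c['pose'])
    u=cv2.undistortPoints(np.array([[[rc[1],rc[0]]]],float),np.array(c['intrinsics']),np.array(c['distortion'],float))[0,0]
    d=T[:3,:3]@np.array([u[0],-u[1],-1]);return T[:3,3],d/np.linalg.norm(d)
def atz(cam,rc,z):
    o,d=ray(cam,rc);return o+d*(z-o[2])/d[2]
E
python3 - <<'E'
from h import *
s=arm.observe();print(s['clock'],s['position'],s['ee_rot'],s['force'])
ims=[]
for c in ['scene','side']:
    im=arm.get_image(c);cv2.imwrite(f'pics/{c}0.png',im[:,:,::-1])
    print(c,np.array(arm.get_calibration(c)['pose'])[:3,3].round(3))
    for q,z in dict(photometer=0,chamber=.15,beam=.103,knob_face=.11,lid_edge=.26,lid_hinge=.152,sample_cell=.085,blank_cell=.085,notches=.075,jar=0,beaker=0,measuring_cylinder=0).items():
        for d in arm.place_of(c,q)[:2]:
            if d['conf']>.2: print(q,round(d['conf'],2),np.round(d['point'],1),atz(c,d['point'],z).round(3))
print(arm.observe()['clock'])
E
```

```text
0.0 [0.23164389 0.58023413 0.4039484 ] [-5.93057086e-01 -3.08497094e+00  2.47280874e-03] [ 0.16273272  0.53650124 -0.31939491]
scene [0.914 0.228 0.891]
photometer 0.93 [247.6 253.1] [ 0.668 -0.06  -0.   ]
chamber 0.9 [218.9 252.9] [ 0.666 -0.058  0.15 ]
beam 0.96 [230.6 253.3] [ 0.669 -0.055  0.103]
knob_face 0.9 [181.7 325.6] [ 0.467 -0.028  0.11 ]
lid_edge 0.8 [234.8 287. ] [0.681 0.047 0.26 ]
lid_edge 0.63 [229.8 256.1] [0.713 0.004 0.26 ]
lid_hinge 0.98 [240.7 267.8] [ 0.679 -0.001  0.152]
sample_cell 0.57 [215.4 273.5] [ 0.605 -0.058  0.085]
sample_cell 0.27 [235.8 288.3] [0.617 0.001 0.085]
blank_cell 0.46 [235.9 253.3] [ 0.672 -0.052  0.085]
blank_cell 0.38 [249.4 255.4] [ 0.691 -0.026  0.085]
notches 0.88 [242.4 261.9] [ 0.666 -0.031  0.075]
jar 0.69 [155.2 277. ] [ 0.435 -0.212 -0.   ]
beaker 0.91 [265.3 374.9] [0.494 0.169 0.   ]
beaker 0.52 [241.1 268.7] [ 0.629 -0.046  0.   ]
side [ 0.231 -0.587  0.712]
photometer 0.71 [205.7 263.8] [ 0.658 -0.066  0.   ]
chamber 0.86 [156.8 270.4] [ 0.689 -0.051  0.15 ]
beam 0.83 [174.7 263.2] [ 0.665 -0.053  0.103]
beam 0.48 [205.4 265.9] [ 0.601 -0.144  0.103]
knob_face 0.59 [203.9 196.6] [ 0.469 -0.045  0.11 ]
lid_edge 0.81 [107.2 243.6] [0.671 0.037 0.26 ]
lid_edge 0.44 [160.8 268.8] [ 0.589 -0.164  0.26 ]
lid_hinge 0.71 [144.9 253.6] [0.684 0.013 0.152]
lid_hinge 0.29 [105.1 243.3] [0.783 0.196 0.152]
sample_cell 0.42 [188.3 246.5] [ 0.61  -0.052  0.085]
blank_cell 0.7 [157.9 270.7] [0.74  0.007 0.085]
blank_cell 0.59 [181.2 259.6] [ 0.654 -0.052  0.085]
notches 0.91 [173.3 259.7] [ 0.681 -0.018  0.075]
jar 0.77 [284.7 230.1] [ 0.441 -0.216  0.   ]
beaker 0.82 [183.2 176. ] [0.507 0.167 0.   ]
measuring_cylinder 0.79 [261.7 300.6] [ 0.613 -0.268  0.   ]
1.3
```

View pics/scene0.png

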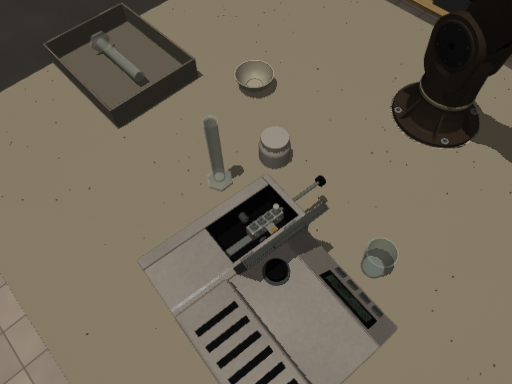

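View pics/side0.png

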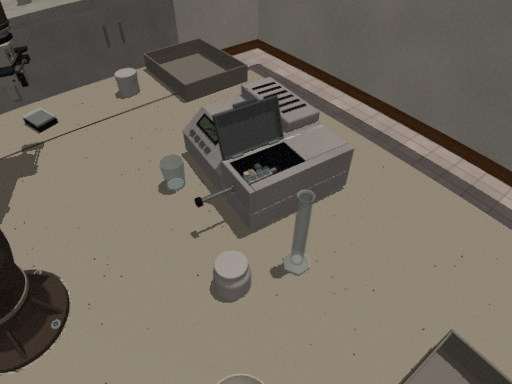

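```bash
cat > fit.py <<'E'
from h import *
from scipy.optimize import least_squares
obs=[('scene',(247.6,253.1),(0,0,0)),('scene',(218.9,252.9),(.004,0,.15)),('scene',(230.6,253.3),(0,0,.103)),('scene',(181.7,325.6),(-.2,0,.11)),('scene',(240.7,267.8),(.004,.058,.152)),
('side',(205.7,263.8),(0,0,0)),('side',(156.8,270.4),(.004,0,.15)),('side',(174.7,263.2),(0,0,.103)),('side',(203.9,196.6),(-.2,0,.11)),('side',(144.9,253.6),(.004,.058,.152))]
def W(p,P): 
    P=np.atleast_2d(P);c,s=np.cos(p[2]),np.sin(p[2]);return np.c_[p[0]+c*P[:,0]-s*P[:,1],p[1]+s*P[:,0]+c*P[:,1],P[:,2]]
f=lambda p:np.concatenate([proj(c,W(p,P))[0]-np.array(rc)[::-1] for c,rc,P in obs])
r=least_squares(f,[.667,-.056,-.15],loss='soft_l1',x_scale=.01)
p=r.x
E
python3 - <<'E'
from fit import *
print(p,f(p).reshape(-1,2).round(1).tolist())
def L(a): # lid edge outer face mid
    return (.004,.058+ -.117*np.cos(a)+.0*np.sin(a),.152+.117*np.sin(a))
for a in (1.65,1.75,1.85): print(a,proj('scene',W(p,L(a))),proj('side',W(p,L(a))))
for c,(r0,r1,c0,c1) in dict(scene=(170,280,220,340),side=(90,220,190,330)).items():
    im=cv2.imread(f'pics/{c}0.png');k=6
    im=cv2.resize(im[r0:r1,c0:c1],None,fx=5,fy=4.5 if c=='side' else 5,interpolation=cv2.INTER_CUBIC)
    fy=4.5 if c=='side' else 5
    def dot(P,col):
        for u,v in proj(c,W(p,P)): cv2.circle(im,(int((u-c0)*5),int((v-r0)*fy)),3,col,-1)
    dot([(-.02*i,0,.141) for i in range(4)],(0,0,255))
    dot([(-.08,-.048,.15),(-.08,.048,.15),(.088,-.048,.15),(.088,.048,.15)],(0,255,0))
    dot([(-.2,0,.11),(-.095,0,.11),(-.095,.335,.15)],(255,0,0))
    dot([L(1.75)],(0,255,255))
    cv2.imwrite(f'pics/{c}1.png',im)
E
```

```text
[ 0.66660462 -0.05696829 -0.12958763] [[1.3, 0.5], [-1.4, 1.6], [0.2, -1.2], [-1.5, -0.7], [0.6, 0.3], [0.2, -3.2], [-4.0, 4.1], [1.5, 0.6], [-3.0, -3.1], [1.3, 3.2]]
1.65 [[272.44768449 217.48305053]] [[252.96364015 107.64658337]]
1.75 [[276.50098513 222.69967558]] [[250.61902945 106.04951862]]
1.85 [[280.49543251 228.17249151]] [[248.36767989 104.93210385]]
```

View pics/scene1.png

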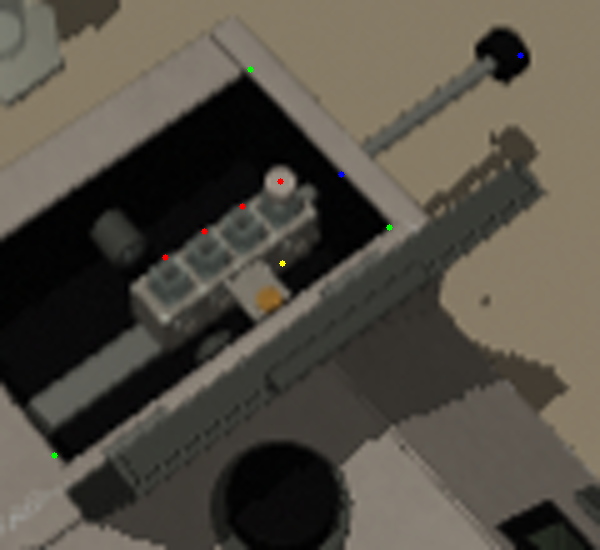

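View pics/side1.png

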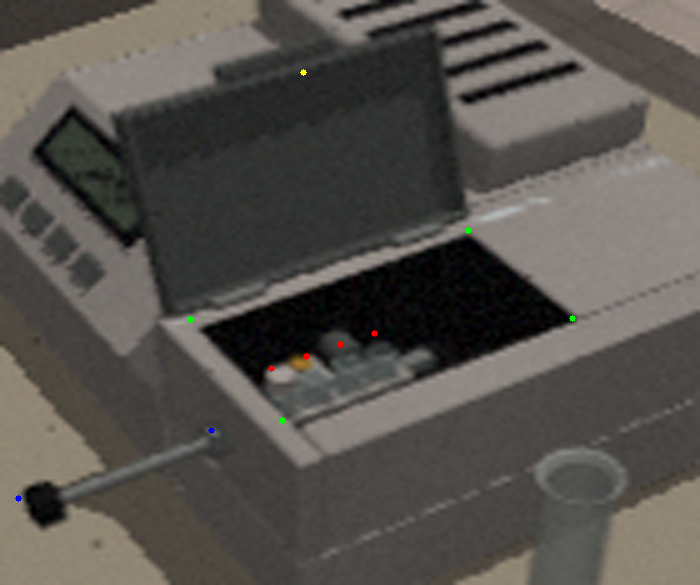

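The stopper (scene crop at 280,180) sits in the slot nearest the knob, so the target is 0.060. The chamber corners fit well, and the knob is at about (0.467, -0.03). I'll move to a spot in front of the knob, still high up.

```bash
python3 -m inch '-.028 -.035 0 -.05 0; -.056 -.07 0 -.1 0; -.084 -.105 0 -.15 0; -.112 -.14 0 -.2 0; -.14 -.175 0 -.251 0'
python3 -m inch '-.0185 -.041 0 0 0; -.037 -.082 0 0 0; -.0555 -.123 0 0 0; -.074 -.164 0 0 0; -.0925 -.205 0 0 0'
python3 -m inch '-.0185 -.041 0 0 0; -.037 -.082 0 0 0; -.0555 -.123 0 0 0; -.074 -.164 0 0 0; -.074 -.164 0 0 0'
python3 - <<'E'
from fit import *
s=arm.observe();print(s['clock'],s['position'],R.from_rotvec(s['ee_rot']).as_matrix().round(3).tolist(),s['force'],s['width'])
im=arm.get_image('wrist');cv2.imwrite('pics/w1.png',im[:,:,::-1])
for q,z in dict(knob_face=.11,beam=.103,chamber=.15,lid_hinge=.152,lid_edge=.268).items():
    for d in arm.place_of('wrist',q)[:2]: print(q,d['conf'],np.round(d['point']),atz('wrist',d['point'],z).round(4))
print(W(p,(-.2,0,.11)))
E
```

```text
clock: 1.8
position: [0.2972, 0.3642, 0.4048]
ee_rot: [0.199, 3.135, 0.001]
force: [1.3, -0.6, -0.1]
width: 0.614
gripper_force: 0.0
clock: 2.3
position: [0.3624, 0.149, 0.4051]
ee_rot: [0.202, 3.134, 0.001]
force: [1.8, 0.4, -0.2]
width: 0.176
gripper_force: 0.0
clock: 2.8
position: [0.4154, -0.0265, 0.4053]
ee_rot: [0.214, 3.132, -0.002]
force: [-0.4, 0.4, -0.5]
width: 0.004
gripper_force: 0.0
2.8 [ 0.41536421 -0.02654606  0.40529185] [[-0.991, 0.136, 0.002], [0.136, 0.991, -0.001], [-0.002, -0.001, -1.0]] [-0.4464835   0.40791758 -0.50010376] 0.004117112734409972
[[ 0.46828157 -0.03112324  0.11      ]]
```

View pics/w1.png

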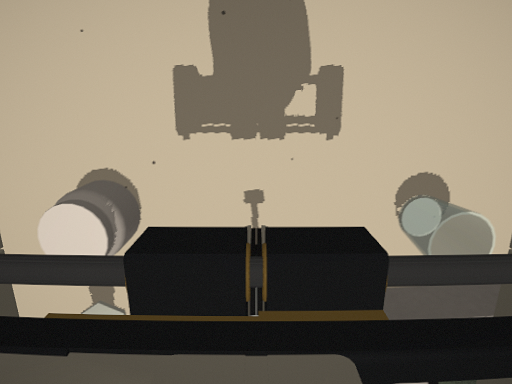

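The wrist view shows the jar on the left at (75,235) and the beaker on the right at (445,225). Both are clear of the closed fingers. The knob is hidden behind the fingers, but its shadow at (255,195) is centred on them. Next I lower and creep in.

```bash
python3 -m inch '0 0 .035 0 0; 0 0 .07 0 0; 0 0 .105 0 0; 0 0 .129 0 0; 0 0 .129 0 0'
python3 -m inch '-.008 0 0 0 0; -.016 0 0 0 0; -.024 0 0 0 0; -.028 0 0 0 0; -.028 0 0 0 0'
python3 - <<'E'
from fit import *
s=arm.observe();print(s['clock'],s['position'],s['force'])
a=arm.get_image('scene')[150:230,270:380];b=arm.get_image('side')[150:230,150:260]
im=cv2.resize(np.hstack([a,b]),None,fx=3.6,fy=3.6,interpolation=cv2.INTER_CUBIC);cv2.imwrite('pics/c1.png',im[:,:,::-1])
E
```

```text
clock: 3.6
position: [0.4133, -0.0204, 0.2735]
ee_rot: [-0.199, -3.13, 0.002]
force: [-0.1, -0.3, 0.0]
width: 0.004
gripper_force: 0.0
clock: 4.1
position: [0.4432, -0.025, 0.2763]
ee_rot: [0.202, 3.134, 0.0]
force: [0.8, -0.0, 0.3]
width: 0.0
gripper_force: 0.0
4.1 [ 0.44324667 -0.02498973  0.27625476] [ 0.83734282 -0.03027886  0.33465952]
```

View pics/c1.png

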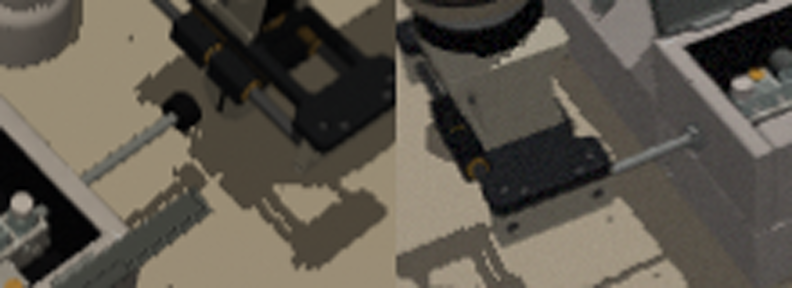

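The fingers are in line with the knob, with a gap still left. I'll creep in until contact.

```bash
python3 -m inch '-.002 0 0 0 0; -.004 0 0 0 0; -.006 0 0 0 0; -.008 0 0 0 0; -.010 0 0 0 0' | egrep 'pos|^force'
python3 -m inch '-.001 0 0 0 0; -.002 0 0 0 0;-.003 0 0 0 0'| egrep 'pos|^force'
python3 -m inch '-.001 0 0 0 0; -.002 0 0 0 0;-.002 0 0 0 0'| egrep 'pos|^force'
```

```text
position: [0.4524, -0.0262, 0.2757]
force: [0.7, -0.1, 0.2]
position: [0.4553, -0.0266, 0.2757]
force: [0.6, 0.3, -0.4]
position: [0.4573, -0.0269, 0.2757]
force: [0.6, -0.3, 1.0]
```

```bash
for i in 1; do
python3 -m inch '-.001 0 0 0 0;-.001 0 0 0 0'| egrep 'pos|^force'
python3 -m inch '-.001 0 0 0 0;-.001 0 0 0 0'| egrep 'pos|^force'
python3 -m inch '-.001 0 0 0 0;-.001 0 0 0 0'| egrep 'pos|^force'
python3 -m inch '-.001 0 0 0 0;-.001 0 0 0 0'| egrep 'pos|^force'; done
```

```text
position: [0.4583, -0.027, 0.2757]
force: [-0.6, -0.6, 0.1]
position: [0.4593, -0.0271, 0.2757]
force: [0.0, -0.6, 0.2]
position: [0.4599, -0.0272, 0.2756]
force: [-2.9, -0.3, 0.9]
position: [0.4604, -0.0273, 0.2755]
force: [-5.1, 0.6, 4.1]
```

Contact came at x≈0.4596, as predicted. I'll push in short strokes and watch the force.

```bash
python3 -m inch '-.001 0 0 0 0;-.002 0 0 0 0'| egrep 'pos|^force'
python3 -m inch '-.001 0 0 0 0;-.002 0 0 0 0'| egrep 'pos|^force'
python3 -m inch '-.001 0 0 0 0;-.002 0 0 0 0'| egrep 'pos|^force'
python3 -m inch '-.0015 0 0 0 0;-.003 0 0 0 0'| egrep 'pos|^force'
python3 -m inch '-.0015 0 0 0 0;-.003 0 0 0 0'| egrep 'pos|^force'
python3 -m inch '-.0015 0 0 0 0;-.003 0 0 0 0'| egrep 'pos|^force'
python3 -m inch '-.001 0 0 0 0;-.002 0 0 0 0'| egrep 'pos|^force'
python3 -m inch '-.001 0 0 0 0;-.002 0 0 0 0'| egrep 'pos|^force'
```

```text
position: [0.4613, -0.0274, 0.2753]
force: [-12.6, 2.5, 11.5]
position: [0.4621, -0.0276, 0.275]
force: [-18.4, 3.5, 12.9]
position: [0.4629, -0.0278, 0.2747]
force: [-21.2, 3.0, 13.8]
position: [0.4676, -0.0282, 0.2748]
force: [-5.2, 1.8, -1.4]
position: [0.4719, -0.0286, 0.2749]
force: [-4.9, 2.1, -3.9]
position: [0.476, -0.0292, 0.2755]
force: [-0.7, 0.6, -0.8]
position: [0.479, -0.0298, 0.2762]
force: [-1.1, 0.1, -0.4]
position: [0.4798, -0.0299, 0.2759]
force: [-5.2, 0.7, 5.2]
```

The push comes with an upward drag of up to 14 N, because arm compliance makes the tool dip and load the rod. I'll cancel it with a slight lift as I push.

```bash
python3 -m inch '0 0 -.0005 0 0;0 0 -.0005 0 0'| egrep 'pos|^force'
python3 -m inch '-.0005 0 -.0003 0 0;-.001 0 -.0005 0 0'| egrep 'pos|^force'
python3 -m inch '-.0005 0 -.0003 0 0;-.001 0 -.0005 0 0'| egrep 'pos|^force'
```

```text
position: [0.4798, -0.0298, 0.2761]
force: [-3.0, 0.3, -0.7]
position: [0.4802, -0.0298, 0.2762]
force: [-5.7, 0.7, -2.9]
position: [0.4806, -0.0299, 0.2763]
force: [-7.3, 1.6, -4.9]
```

```bash
python3 -m inch '-.0005 0 0 0 0;-.001 0 0 0 0'| egrep 'pos|^force'
python3 -m inch '-.0005 0 -.0001 0 0;-.001 0 -.0002 0 0'| egrep 'pos|^force'
python3 -m inch '-.0005 0 -.0001 0 0;-.001 0 -.0002 0 0'| egrep 'pos|^force'
python3 -m inch '-.0005 0 -.0001 0 0;-.001 0 -.0002 0 0'| egrep 'pos|^force'
```

```text
position: [0.481, -0.03, 0.2762]
force: [-10.1, 1.5, -1.2]
position: [0.4814, -0.0301, 0.2762]
force: [-12.6, 1.3, -0.4]
position: [0.4818, -0.0301, 0.2762]
force: [-15.1, 3.1, 1.7]
position: [0.4822, -0.0302, 0.2762]
force: [-17.5, 2.6, 2.5]
```

```bash
python3 -m inch '-.0005 0 -.0001 0 0;-.001 0 -.0002 0 0'| egrep 'pos|^force'
python3 -m inch '-.0005 0 -.0002 0 0;-.001 0 -.0003 0 0'| egrep 'pos|^force'
python3 -m inch '-.0005 0 -.0002 0 0;-.001 0 -.0003 0 0'| egrep 'pos|^force'
python3 - <<'E'
from h import *
print(arm.observe()['clock'])
E
```

```text
position: [0.4826, -0.0302, 0.2761]
force: [-19.7, 2.9, 3.8]
position: [0.4829, -0.0303, 0.2762]
force: [-19.5, 4.2, 2.1]
position: [0.4842, -0.0304, 0.2763]
force: [-19.7, 3.4, -1.5]
9.7
```

```bash
python3 -m inch '-.0005 0 0 0 0;-.001 0 0 0 0'| egrep 'pos|^force'
python3 -m inch '-.001 0 .0003 0 0;-.002 0 .0005 0 0'| egrep 'pos|^force'
python3 -m inch '-.001 0 .0003 0 0;-.002 0 .0005 0 0'| egrep 'pos|^force'
python3 -m inch '-.001 0 0 0 0;-.002 0 0 0 0'| egrep 'pos|^force'
python3 -m inch '-.001 0 0 0 0;-.002 0 0 0 0'| egrep 'pos|^force'
```

```text
position: [0.488, -0.0307, 0.2774]
force: [-5.0, 1.5, -3.7]
position: [0.4914, -0.0312, 0.2776]
force: [-3.5, 0.6, -2.1]
position: [0.4941, -0.0315, 0.2776]
force: [-3.9, 1.7, -2.3]
position: [0.497, -0.032, 0.2782]
force: [-0.2, -0.2, -0.4]
position: [0.4986, -0.0323, 0.2781]
force: [0.1, 0.6, -0.3]
```

```bash
python3 -m inch '-.001 0 0 0 0;-.002 0 -.0003 0 0'| egrep 'pos|^force'
python3 -m inch '-.001 0 -.0002 0 0;-.002 0 -.0006 0 0'| egrep 'pos|^force'
python3 -m inch '-.001 0 -.0002 0 0;-.002 0 -.0006 0 0'| egrep 'pos|^force'
python3 -m inch '-.001 0 -.0002 0 0;-.002 0 -.0005 0 0'| egrep 'pos|^force'
```

```text
position: [0.4996, -0.0324, 0.2779]
force: [-3.9, 0.3, 1.6]
position: [0.5004, -0.0325, 0.278]
force: [-7.8, 1.1, 1.4]
position: [0.5012, -0.0326, 0.278]
force: [-12.7, 1.8, 2.2]
position: [0.502, -0.0327, 0.278]
force: [-17.1, 2.7, 4.6]
```

```bash
python3 -m inch '-.0005 0 -.0002 0 0;-.001 0 -.0004 0 0'| egrep 'pos|^force'
python3 -m inch '-.0005 0 -.0002 0 0;-.001 0 -.0003 0 0'| egrep 'pos|^force'
python3 -m inch '-.0003 0 -.0001 0 0;-.0007 0 -.0001 0 0'| egrep 'pos|^force'
python3 -m inch '0 0 0 0 0'| egrep 'pos|^force'
```

```text
position: [0.5024, -0.0328, 0.278]
force: [-17.5, 3.9, 2.8]
position: [0.5028, -0.0328, 0.278]
force: [-21.1, 2.7, 4.3]
position: [0.5031, -0.0329, 0.278]
force: [-17.7, 3.4, 4.5]
position: [0.5038, -0.0329, 0.2781]
force: [-17.0, 3.1, 0.4]
```

```bash
python3 -m inch '0 0 0 0 0;-.0005 0 0 0 0'| egrep 'pos|^force'
python3 -m inch '-.001 0 .0003 0 0;-.002 0 .0005 0 0'| egrep 'pos|^force'
python3 -m inch '-.001 0 0 0 0;-.002 0 0 0 0'| egrep 'pos|^force'
python3 -m inch '-.001 0 0 0 0;-.001 0 0 0 0'| egrep 'pos|^force'
```

```text
position: [0.5042, -0.0329, 0.2781]
force: [-19.8, 3.5, 2.5]
position: [0.509, -0.0334, 0.2786]
force: [-3.6, 1.6, -4.4]
position: [0.5121, -0.0339, 0.2792]
force: [-4.6, 2.1, -3.4]
position: [0.5142, -0.0342, 0.28]
force: [-3.4, 0.8, -2.1]
```

```bash
python3 -m inch '-.001 0 0 0 0;-.001 0 0 0 0'| egrep 'pos|^force'
python3 -m inch '-.001 0 0 0 0;-.001 0 0 0 0'| egrep 'pos|^force'
python3 -m inch '-.0005 0 0 0 0;-.0005 0 0 0 0'| egrep 'pos|^force'
```

```text
position: [0.5158, -0.0345, 0.2805]
force: [-0.8, 0.1, -0.4]
position: [0.5168, -0.0346, 0.2805]
force: [-0.4, 0.4, 0.6]
position: [0.5167, -0.0346, 0.2801]
force: [-0.1, -0.2, 0.1]
```

The force dipped and went to zero, so the ball has drawn the carrier into the 0.060 notch. I'll back off, rise and check.

```bash
python3 -m inch '.01 0 0 0 0;.03 0 0 0 0;.05 0 0 0 0; .05 0 -.04 0 0; .05 0 -.08 0 0'| egrep 'pos|^force'
python3 -m inch '0 0 -.04 0 0;0 0 -.08 0 0; 0 0 -.12 0 0; 0 0 -.14 0 0; 0 0 -.14 0 0'| egrep 'clo|pos|^force'
python3 - <<'E'
from fit import *
s=arm.observe();M=R.from_rotvec(s['ee_rot']).as_matrix();print(s['clock'],s['position'])
im=arm.get_image('side')
im=cv2.resize(im[90:220,190:330],None,fx=5,fy=4.5,interpolation=cv2.INTER_CUBIC);cv2.imwrite('pics/side2.png',im[:,:,::-1])
t=W(p,(.004,.165,.5))[0];print(t,M.T@(t-s['position']))
E
```

```text
position: [0.465, -0.0281, 0.3601]
force: [2.0, 0.7, 0.5]
clock: 14.6
position: [0.4667, -0.0284, 0.5026]
force: [0.5, 0.1, -0.2]
14.6 [ 0.4667156  -0.0284066   0.50260624]
[0.69189325 0.10613133 0.5       ] [-0.20600883  0.16234849  0.00394347]
```

View pics/side2.png

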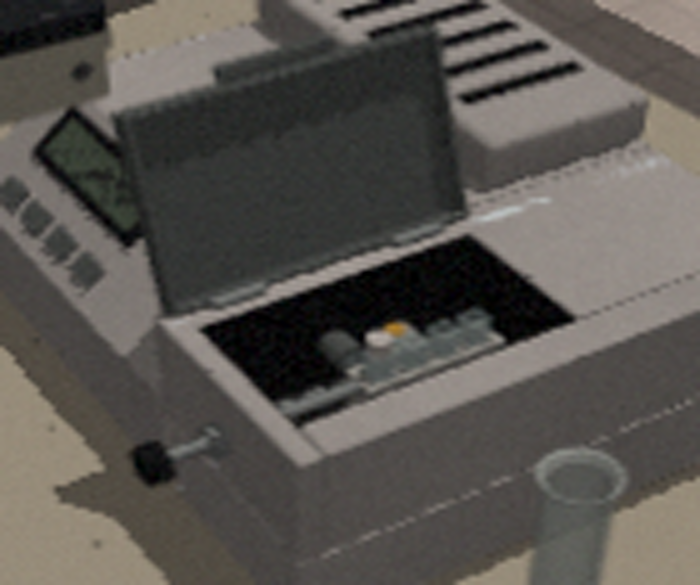

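The carrier is in: the stopper at (380,338) lies at the predicted beam position (374,333). Next is the lid. I'll go over to its left side, high, then descend.

```bash
python3 -m inch '-.02 .04 0 0 0;-.04 .08 0 0 0;-.06 .12 0 0 0;-.09 .15 0 0 0;-.13 .162 0 0 0'| egrep 'pos|^force'
python3 -m inch '-.04 0 0 0 0;-.076 0 0 0 0;-.076 0 .04 0 0;-.076 0 .086 0 0;-.076 0 .086 0 0'| egrep 'pos|^force'
python3 - <<'E'
from fit import *
s=arm.observe();print(s['clock'],s['position'],s['force'])
d=np.array(s['position'])-[p[0],p[1],0];c,q=np.cos(p[2]),np.sin(p[2]);print(c*d[0]+q*d[1],-q*d[0]+c*d[1])
a=arm.get_image('scene')[150:300,200:330];b=arm.get_image('side')[50:200,190:320]
im=cv2.resize(np.hstack([a,b]),None,fx=3,fy=3,interpolation=cv2.INTER_CUBIC);cv2.imwrite('pics/c2.png',im[:,:,::-1])
E
```

```text
position: [0.6164, 0.1204, 0.4978]
force: [0.1, 0.1, -0.6]
position: [0.6897, 0.1061, 0.4052]
force: [-1.0, -0.2, -1.1]
15.65 [0.68969417 0.10610703 0.40521551] [-1.0065015  -0.22488393 -1.05660407]
0.001822503562778615 0.16469173613997298
```

View pics/c2.png

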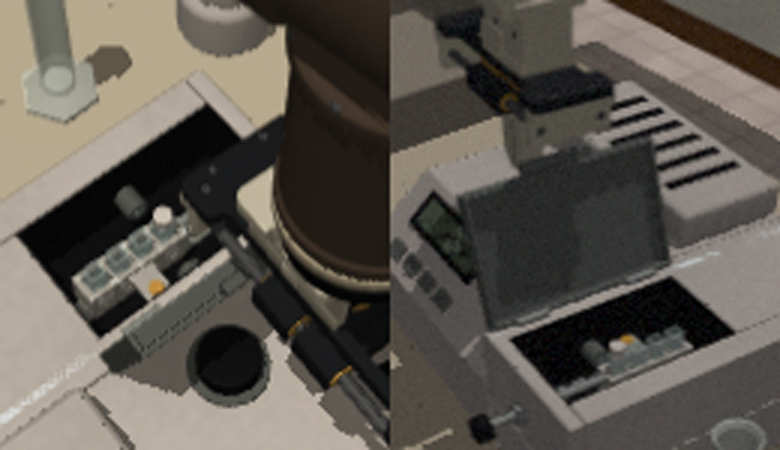

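The fingers are on the lid's left side, with the gripper's body above its edge. I'll push it over to the right.

```bash
python3 -m inch '0 -.01 0 0 0;0 -.02 0 0 0;0 -.03 0 0 0;0 -.04 0 0 0;0 -.05 0 0 0'| egrep 'pos|^force'
python3 -m inch '0 -.006 0 0 0;0 -.012 0 0 0;0 -.018 0 0 0;0 -.024 0 0 0;0 -.03 0 0 0'| egrep 'pos|^force'
python3 -m inch '0 -.006 0 0 0;0 -.012 0 0 0;0 -.018 0 0 0;0 -.024 0 0 0;0 -.03 0 0 0'| egrep 'pos|^force'
```

```text
position: [0.6854, 0.0556, 0.4148]
force: [-0.7, 1.9, 1.7]
position: [0.6816, 0.0264, 0.4138]
force: [0.8, 1.2, 0.3]
position: [0.6776, -0.0035, 0.4138]
force: [-0.9, 0.3, -0.6]
```

```bash
python3 -m inch '0 -.006 .002 0 0;0 -.012 .004 0 0;0 -.018 .006 0 0;0 -.024 .008 0 0;0 -.03 .01 0 0'| egrep 'pos|^force'
python3 -m inch '0 -.006 0 0 0;0 -.012 0 0 0;0 -.018 0 0 0;0 -.024 0 0 0;0 -.024 0 0 0'| egrep 'pos|^force'
python3 - <<'E'
from fit import *
s=arm.observe();print(s['clock'],s['position'],s['force'])
a=arm.get_image('scene')[150:300,200:330];b=arm.get_image('side')[50:200,190:320]
im=cv2.resize(np.hstack([a,b]),None,fx=3,fy=3,interpolation=cv2.INTER_CUBIC);cv2.imwrite('pics/c3.png',im[:,:,::-1])
E
```

```text
position: [0.6738, -0.0333, 0.4036]
force: [0.2, -0.3, 0.3]
position: [0.6707, -0.0579, 0.4041]
force: [-0.6, -0.7, 0.3]
18.25 [ 0.6706561  -0.05792616  0.40412021] [-0.64582414 -0.73255764  0.26005588]
```

View pics/c3.png

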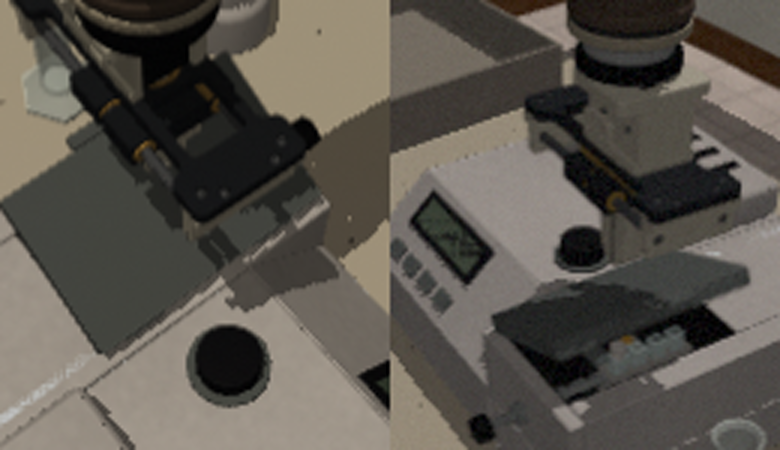

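The lid is falling by itself. I'll rise clear, wait and check.

```bash
python3 -m inch '0 0 -.02 0 0;0 0 -.05 0 0;0 0 -.08 0 0;0 0 -.11 0 0;0 0 -.13 0 0'| egrep 'pos|^force'
python3 -m inch '.03 .03 0 0 0;.06 .06 0 0 0;.09 .09 0 0 0;.12 .12 0 0 0;.15 .15 0 0 0'| egrep 'pos|^force'
python3 -m inch '0 0 0 0 0;0 0 0 0 0;0 0 0 0 0;0 0 0 0 0;0 0 0 0 0' >/dev/null
python3 -m inch '0 0 0 0 0;0 0 0 0 0;0 0 0 0 0;0 0 0 0 0;0 0 0 0 0' >/dev/null
python3 -m inch '0 0 0 0 0;0 0 0 0 0;0 0 0 0 0;0 0 0 0 0;0 0 0 0 0' >/dev/null
python3 - <<'E'
from fit import *
s=arm.observe();print(s['clock'],s['position'],s['force'])
a=arm.get_image('scene')[130:280,180:330];b=arm.get_image('side')[80:230,170:320]
im=cv2.resize(np.hstack([a,b]),None,fx=2.6,fy=2.6,interpolation=cv2.INTER_CUBIC);cv2.imwrite('pics/c4.png',im[:,:,::-1])
for c in('scene','side'):
  print(c,proj(c,W(p,[(.004,-.059,.16)])))
  for q in('lid_edge','jar','beaker','measuring_cylinder'):
    for d in arm.place_of(c,q)[:1]:print(q,d['conf'],d['point'])
E
```

```text
position: [0.6709, -0.0561, 0.5364]
force: [0.2, 0.8, 0.1]
position: [0.54, 0.1131, 0.5341]
force: [0.8, 0.6, -0.6]
20.85 [0.54135285 0.11152018 0.53394015] [-0.10535837 -0.48715232  0.33606995]
scene [[234.92732589 198.09765724]]
lid_edge 0.59 [196.9, 233.2]
beaker 0.61 [264.5, 374.2]
measuring_cylinder 0.75 [179.3, 218.9]
side [[279.16570097 171.1118753 ]]
lid_edge 0.97 [169.6, 279.3]
jar 0.72 [285.6, 232.1]
beaker 0.76 [184.9, 173.6]
measuring_cylinder 0.61 [261.7, 299.5]
```

View pics/c4.png

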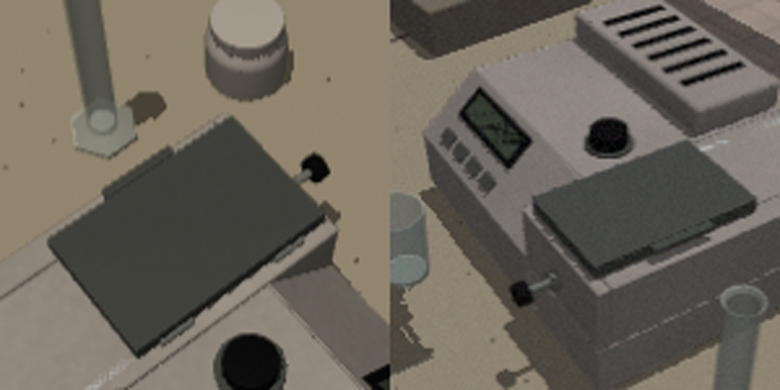

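The lid is fully shut: its edge at (279,170) in the side view matches the prediction for shut. The rod is in, and the glassware and jar have not moved.

```bash
python3 -c "
from cell import arm
print(arm.sign_off())"
```

```text
the job is handed in; nothing more can be done
None
```

The rod is in at the 60 mm stop with the stoppered cell in the beam, the lid fell fully shut, nothing around it moved, and the job was handed in at about 21 s; leaving each notch read 20–21 N at the wrist, against the 5–7 N given.

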